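Clamp the squeegee for blade dressing

ROBOT

A 7-joint arm with a two-finger parallel gripper is mounted at the origin on a cart in front of the work surface, level with it; the furniture and walls round the work are solid. World frame = base frame: x ahead of the robot, y to its left, z up, the work surface at z = 0. Lengths are in m, angles in rad, forces in N, time in s.
With the tool pointing down it reaches from about 0.425 to 0.95 m from the base axis. Payload 4.7 kg.
Tool frame: the origin (TCP) lies on the centre line of the jaws, within the pads' length; the fingertips stand robot.nose_length ahead of it and the grasp point (between the pads) lies 8 mm behind it (robot.nose_length is the distance from the TCP to the fingertips, in m); z points along the fingers, x is the direction in which the jaws open and shut, and the axes are right-handed (so a half turn about z gives the same grasp; the last joint's range is limited). The gripper opens to 85 mm and grips with 20 to 120 N. Pads are 22 mm wide; open, the fingers measure 114 mm over their backs; the gripper's body (76 mm by 85 mm) begins 54 mm behind the grasp point. The pads swing forward as they close: fully open they stand 13 mm farther back than shut.
Start: joints at [1.3, 0.469, -0.049, 1.532, 0.024, 1.141, -0.082], TCP at [0.162, -0.655, 0.242] pointing down, gripper open.
Joint ranges: [-2.59, 2.59], [-0.33, 1.99], [-1.39, 1.29], [0.1, 2.45], [-1.04, 4.18], [0.21, 1.99], [-2.66, 2.66]. Speed limits (rad/s): [2.57, 2.57, 3.14, 3.14, 3.14, 3.14, 3.14].

INTERFACE

Orientations are given as [roll, pitch, yaw] about the fixed x, y, z axes, in that order (R = Rz(yaw) Ry(pitch) Rx(roll)).
In Python, from plant import robot gives the robot as it stands. Calls block until the motion is done:
- robot.goto(position, orientation): joint-space move of the TCP to a pose.
- robot.move_straight(position, vel=0.15, attitude=None, contact_N=None): straight line of the TCP; attitude=None keeps the orientation; vel is the mean speed in m/s. With contact_N (N) it stops when the force on the tool has changed by that much, and returns True; else False.
- robot.move_joints(angles): joint-space move.
- robot.grip(opening, strength=None): opening from 0.0 (shut) to 1.0 (fully open); strength is the grip in N (None keeps the last); returns when the fingers have stopped.
- robot.sleep(seconds).
- robot.inverse_kinematics(position, orientation): joint angles nearest the present ones, or None.
- robot.sense(): the state.
- robot.grab_frame(name): name is "scene" or "side" or "wrist"; returns a dict with "image" (400x640x3 uint8, red, green, blue), "range_z" (400x640 float32, m along the optical axis (not along the pixel's ray), 0 where there is no reading), "fx", "fy", "cx", "cy" (pixels), "dist_coeffs" ([k1, k2, p1, p2, k3] as OpenCV has them; the pictures are not rectified), "R" (3x3) and "t" (3): a world point X has camera coordinates R X + t. Camera axes: x right, y down, z forward; pixel columns grow to the right and rows downward; lengths in m; the calibration is good to about 2 mm. A picture is of the moment at which its call begins.
A pose or a line that the arm cannot do raises robot.IKError and nothing moves.
- robot.close_job(): hands the job in, once; it reports no verdict.
The state is a dict: "t": time; "joint_pos": joint angles; "joint_velocities": joint speeds; "effort": joint torques, N m; "tcp_pos": TCP position; "tcp_rot": TCP orientation; "wrist_force": force on the tool from outside, world axes, zero at the start; "torque": the same for the moment, N m; "opening": opening from 0.0 (shut) to 1.0 (fully open).
Only numpy, scipy, OpenCV 4.12 (cv2) and the standard library are available. Lean on these libraries where they do the work, as an engineer would, in place of code of your own. Each camera call takes 0.05 s, during which the arm holds its last target.

TASK

Stand the squeegee, blade up, on the bar clamp's bed crosswise between its two jaws, about centred on them, and let go of it. Then squeeze the clamp's trigger towards the handle again and again until the jaws hold the squeegee firmly (about 10 to 28 N), but never so hard that the wood is crushed (36 N). Work the clamp by its trigger only, not by pushing the jaw, let the trigger spring back when you are done, and leave the things around it alone.

Things in the scene. Friction and masses are not known exactly. Their poses are not given: they have to be found in the camera images.
- squeegee_mid (a point): Short hand squeegee, 130 mm long, 72 mm tall, about 0.13 kg, standing blade up on its flat foot: wooden grip 28 mm thick, sides flat from 3 to 41 mm above the foot, narrower above; on it a rubber blade 7 mm thick, 22 mm tall. Point: its middle, 36 mm above the foot. x across the thickness, y along the length, z up; alike after half a turn.
- clamp: One-hand bar clamp bolted to the bench, base 74 mm wide, 8 mm thick, from x = -152 to 128 mm. Origin: on the bench, below the bar. x along the bar from handle to jaws, y across, z up. Fixed upright handle 14 mm thick, 34 mm wide, at x = -125 mm, top at z = 118 mm. Trigger at x = -71 mm. From x = -64 to -25 mm the clamp is at most 60 mm high, so fingers can stand there above it.
- seat (a point): Point on top of the bed (two rails, 68 mm wide together, the bar between them), 42 mm above the bench; axes as the clamp's. The squeegee goes here, its thickness along x and its length along y: with its foot's middle here it has 5 to 16 mm free before and behind it. Each jaw is a fork: between its two prongs (from 28 mm either side) it is at most 9 mm above the bed, so there fingers have room.
- near_jaw_mean (a point): Mean place of the near jaw's face, which looks to +x of the clamp; axes as the clamp's. The true face stands up to 5 mm before or behind this point, set differently each time and not measured. Two upright prongs at y = -37 and 37 mm, 18 mm wide, 43 to 85 mm above the bench, on a low crossbar; its block behind is 65 mm high. It is spring-backed: it yields 1 mm for every 1.6 N, at most 24 mm.
- jaw_face (a point): Middle of the sliding jaw's face, which looks to -x of the clamp; axes as the clamp's. Two upright prongs as on the near jaw, 26 mm thick, 43 to 85 mm above the bench. It closes to -x, pushes the squeegee along the bed (drag about 1 N) up to the near jaw, then presses. Ratchet teeth every 5 mm: after a squeeze it falls back by up to 5 mm (8 N) to the last tooth.
- jaw_bar (a joint): How far the jaw has closed, m: 0 fully open, at most 0.06. It starts between 0 and about 0.012 and touches both the squeegee and the near jaw somewhere between 0.022 and 0.032; pressing adds up to 0.016.
- trigger (a joint): Trigger angle, rad: 0 at rest, 0.42 fully squeezed towards the handle; a spring brings it back. A full squeeze moves the jaw about 10 mm, of which 5 or 10 mm (one or two teeth) stay; a part squeeze moves it less.
- trigger_bar (a point): Middle of the trigger's finger bar: horizontal, round, 14 mm thick, 58 mm wide, along the clamp's y; 87 mm above the trigger's hinge, 95 mm above the bench. It swings towards the handle (clamp's -x) by up to 35 mm, sinking 7 mm. Force there: spring 2.8 N at rest to 4.7 N at full squeeze, friction about 2 N, plus 0.4 N for each newton of the jaw: 14 N in a slow squeeze means about 20 N, 16 N about 25 N.
- ink_cup: Bystander: closed ink cup, 108 mm wide, 94 mm tall. Origin under its middle.
- thinner: Bystander: white bottle with a cap, 78 mm wide, 178 mm tall. Origin under its middle.
- small_tub: Bystander: small closed tub, 70 mm wide, 74 mm tall. Origin under its middle.
There are look-alikes about, which are no part of the job. There is more than one size of the part that bears squeegee_mid; the job needs the smallest.

How it is judged:
By the outcome, as a careful person would: the job done as asked, in the order asked, and still so for the second after the job is handed in, with the robot touching nothing.
It also fails if it takes over 67 s, if anything falls off the work surface, if the arm or the gripper's body presses on something with over 40 N, if the wrist force passes 120 N, or if a joint passes its speed limit or range.

## Working session

There is one attempt and no reset: what is moved stays moved. The work goes in short steps, each a Python script; the robot and the scene stay as the last script left them, time stands still between calls to the robot, and variables do not carry over. Pictures are saved under pics/ and viewed, and the job is handed in when it is done.

```bash
ls; mkdir -p pics
python3 - <<'E'
from plant import robot
import cv2,numpy as np,pickle
print(robot.nose_length)
s=robot.sense(); print(s)
for n in ["scene","side","wrist"]:
    f=robot.grab_frame(n); pickle.dump(f,open(f'pics/{n}0.pkl','wb'))
    cv2.imwrite(f'pics/{n}0.png',f['image'][:,:,::-1]); print(n,f['fx'],f['cx'],f['cy'],f['dist_coeffs'],f['R'].tolist() if hasattr(f['R'],'tolist') else f['R'],f['t'],(np.array(f['range_z'])>0).mean())
E
```

```text
pics
0.011
{'t': 0.0, 'joint_pos': array([ 1.30009727,  0.46945736, -0.04858822,  1.53370058,  0.0241055 ,
        1.14096622, -0.08230305]), 'joint_velocities': array([-0.00032813,  0.00042446, -0.00032498, -0.0007639 ,  0.00159253,
       -0.00016749,  0.00040792]), 'effort': array([-7.76244287e-04, -5.10323167e+01, -4.69549012e-02, -2.37716478e+01,
        1.06591676e-02,  7.55999121e-03, -4.30508962e-07]), 'tcp_pos': array([ 0.16150149, -0.65482099,  0.24124781]), 'tcp_rot': array([ 3.14151427e+00,  1.94410994e-03, -1.32897232e+00]), 'wrist_force': array([-0.2387845 , -0.53732153, -0.58485542]), 'torque': array([ 0.01118387, -0.00953653, -0.00455403]), 'opening': 0.9961070532140203}
scene 403.8907773637974 320.001204472367 197.09567573776604 [-0.0342861  0.         0.         0.         0.       ] [[-0.4193497401925697, -0.9077329831735972, -0.012908394911296143], [-0.4112630820459706, 0.2026310316458008, -0.8887088062803292], [0.809325937275257, -0.36737106074501863, -0.4582903348103758]] [0.4065974  0.27570911 1.28280049] 0.99591015625
side 363.8441167218818 318.6358282005606 200.8940724672733 [0.01126631 0.         0.         0.         0.        ] [[-0.983240670382524, -0.18200965897211718, -0.01050086408720862], [-0.10649181153364587, 0.6201252553694926, -0.777241379321253], [0.1479772894129598, -0.7630970788135512, -0.6291149101111957]] [0.59009612 0.02658025 1.35962897] 0.9962109375
wrist 283.77195999816314 321.61608857375916 202.53317343792781 [0.0077363 0.        0.        0.        0.       ] [[0.23852256427512794, -0.9711351651700865, -0.0018647524473985261], [-0.9309823732805109, -0.22920615420377097, 0.28414144279937104], [-0.27636715972164366, -0.06603809389428078, -0.9587805604945301]] [-0.67457036 -0.03572287  0.37935814] 0.9959375
```

View pics/scene0.png

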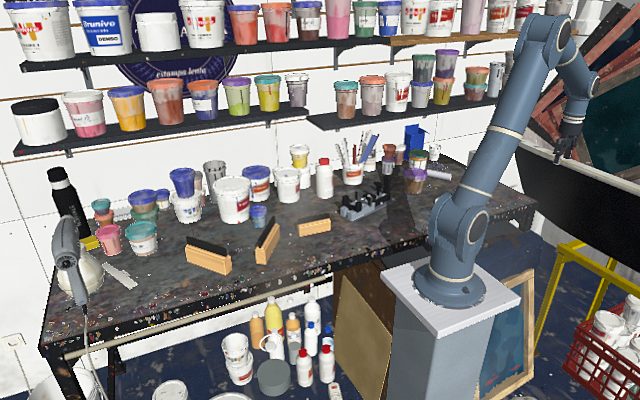

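View pics/side0.png

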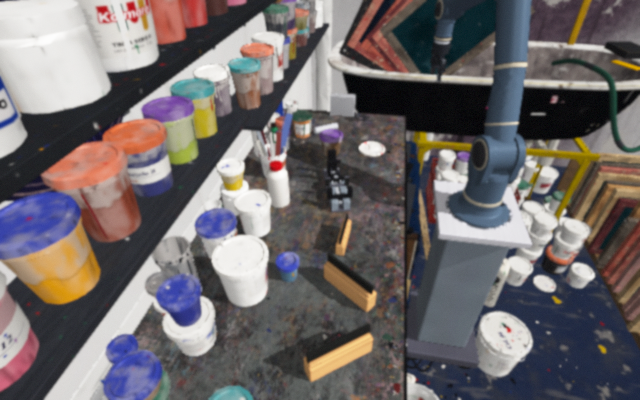

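View pics/wrist0.png

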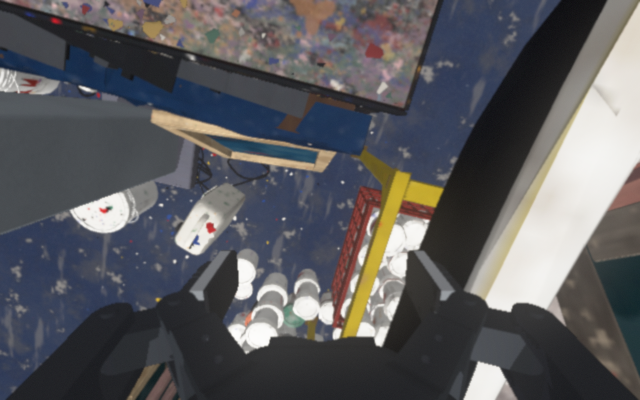

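Three wooden squeegees at scene pixels (208,258), (267,243) and (314,227). The clamp is at about (365,200). I'll enlarge those areas and measure the lengths.

```bash
cat > h.py <<'E'
import numpy as np,cv2,pickle
def load(n): return pickle.load(open(f'pics/{n}.pkl','rb'))
def K(f): return np.array([[f['fx'],0,f['cx']],[0,f['fy'],f['cy']],[0,0,1]])
def rays(f,uv):
    p=cv2.undistortPoints(np.array(uv,float).reshape(-1,1,2),K(f),np.array(f['dist_coeffs'],float)).reshape(-1,2)
    R=np.array(f['R']);t=np.array(f['t']).ravel()
    return -R.T@t, np.c_[p,np.ones(len(p))]@R
def plane(f,uv,z):
    c,d=rays(f,uv); s=(z-c[2])/d[:,2]; return c+d*s[:,None]
def depth(f,uv):
    c,d=rays(f,uv); uv=np.array(uv,int).reshape(-1,2); return c+d*np.array(f['range_z'])[uv[:,1],uv[:,0]][:,None]
def proj(f,X):
    r=cv2.Rodrigues(np.array(f['R'],float))[0]
    return cv2.projectPoints(np.array(X,float).reshape(-1,3),r,np.array(f['t'],float).ravel(),K(f),np.array(f['dist_coeffs'],float))[0].reshape(-1,2)
def cloud(f):
    h,w=f['range_z'].shape; u,v=np.meshgrid(np.arange(w),np.arange(h)); uv=np.c_[u.ravel(),v.ravel()]
    return depth(f,uv).reshape(h,w,3)
E
python3 - <<'E'
from h import *
for n,(a,b,c,d) in {'scene0':(170,140,430,290),'side0':(280,120,420,390)}.items():
    f=load(n); im=f['image'][b:d,a:c,::-1]; k=min(800/(c-a),600/(d-b)); cv2.imwrite(f'pics/{n}_crop.png',cv2.resize(im,None,fx=k,fy=k,interpolation=cv2.INTER_CUBIC)); print(k)
    P=cloud(f); hsv=cv2.cvtColor(f['image'],cv2.COLOR_RGB2HSV)
    m=((hsv[...,0]>8)&(hsv[...,0]<25)&(hsv[...,1]>90)&(hsv[...,2]>90)&(P[...,2]>0)&(P[...,2]<.06)&(P[...,0]>.2)&(P[...,0]<1)).astype(np.uint8)
    q,l,st,ce=cv2.connectedComponentsWithStats(m)
    for i in range(1,q):
        if st[i,4]>60:
            X=P[l==i]; r=cv2.minAreaRect((X[:,:2]*1000).astype(np.float32)); print(n,ce[i].round(),st[i,4],np.round(r[0]),np.round(r[1]),round(r[2]),X[:,2].max().round(3))
E
```

```text
3.076923076923077
scene0 [105. 222.] 74 [841. 994.] [25. 54.] 1 0.055
scene0 [314. 227.] 399 [459. 260.] [126.  28.] 84 0.054
scene0 [267. 249.] 373 [428. 465.] [ 56. 174.] 54 0.06
scene0 [209. 262.] 656 [415. 681.] [178.  35.] 47 0.06
2.2222222222222223
side0 [343. 239.] 291 [468. 238.] [172.  38.] 83 0.06
side0 [349. 290.] 753 [417. 446.] [ 73. 173.] 54 0.06
side0 [338. 360.] 949 [418. 668.] [193.  61.] 28 0.06
```

```bash
ls -la pics
```

```text
total 7372
drwxr-xr-x 2 agent agent    4096 Dec  6 13:50 .
drwxr-xr-x 3 agent agent    4096 Dec  6 13:50 ..
-rw-r--r-- 1 agent agent 1792610 Dec  6 13:49 scene0.pkl
-rw-r--r-- 1 agent agent  518786 Dec  6 13:49 scene0.png
-rw-r--r-- 1 agent agent  543388 Dec  6 13:50 scene0_crop.png
-rw-r--r-- 1 agent agent 1792610 Dec  6 13:49 side0.pkl
-rw-r--r-- 1 agent agent  458383 Dec  6 13:49 side0.png
-rw-r--r-- 1 agent agent  263637 Dec  6 13:50 side0_crop.png
-rw-r--r-- 1 agent agent 1792610 Dec  6 13:49 wrist0.pkl
-rw-r--r-- 1 agent agent  365042 Dec  6 13:49 wrist0.png
```

View pics/scene0_crop.png

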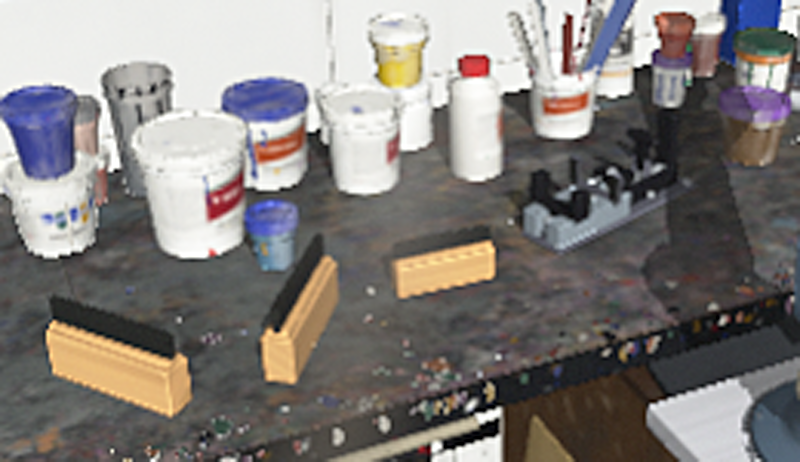

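View pics/side0_crop.png

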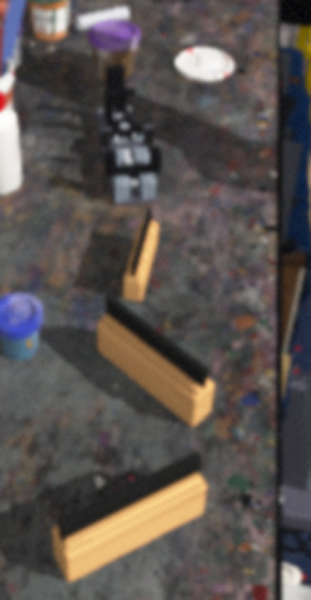

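The squeegee at scene (314,227) measures about 126 x 28 mm, which fits the 130 mm one. The ones at (267,243) and (208,258) are at least 174 mm long. The crops confirm it is clearly the smallest. Next is a rough clamp pose from depth.

Run:
```python
from h import *
for n,(a,b,c,d) in {'scene0':(335,165,400,225),'side0':(322,140,362,214)}.items():
    f=load(n); P=cloud(f)[b:d,a:c]; 
    m=(P[...,2]>.012)&(P[...,2]<.13)&(P[...,0]<.8)&(P[...,0]>.4)&(P[...,1]<.2)
    X=P[m]; 
    xy=X[:,:2]-np.median(X[:,:2],0)
    print(n,m.sum(),X.min(0).round(3),X.max(0).round(3),np.median(X,0).round(3))
    r=cv2.minAreaRect((X[:,:2]*1000).astype(np.float32)); print(r)
f=load('scene0'); print(depth(f,[(342,212),(350,218),(392,200),(386,185)]).round(3))
f=load('scene0');a,b,c,d=320,150,420,225
cv2.imwrite('pics/clampcrop.png',cv2.resize(f['image'][b:d,a:c,::-1],None,fx=8,fy=8,interpolation=cv2.INTER_CUBIC))
# squeegee
P=cloud(f)
m=(np.abs(P[...,0]-.465)<.06)&(np.abs(P[...,1]-.255)<.09)&(P[...,2]>.045)&(P[...,2]<.08)
X=P[m];print(len(X),X.min(0),X.max(0),cv2.minAreaRect((X[:,:2]*1000).astype(np.float32)))
```

```text
scene0 1303 [ 0.457 -0.316  0.012] [0.8   0.115 0.118] [ 0.546 -0.051  0.05 ]
((653.1151733398438, -78.8167724609375), (219.5177764892578, 512.0908813476562), 54.780574798583984)
side0 1207 [ 0.462 -0.312  0.012] [0.638 0.194 0.12 ] [ 0.54  -0.004  0.052]
((540.3868408203125, -52.473785400390625), (95.21829986572266, 512.970947265625), 13.899330139160156)
[[ 0.519  0.109  0.026]
 [ 0.477  0.094  0.016]
 [ 0.546 -0.154  0.008]
 [ 0.561 -0.127  0.081]]
241 [0.45109905 0.19472841 0.04518592] [0.47858179 0.31977318 0.07458504] ((463.8301696777344, 257.4561767578125), (125.32132720947266, 22.970470428466797), 86.91487121582031)
```

View pics/clampcrop.png

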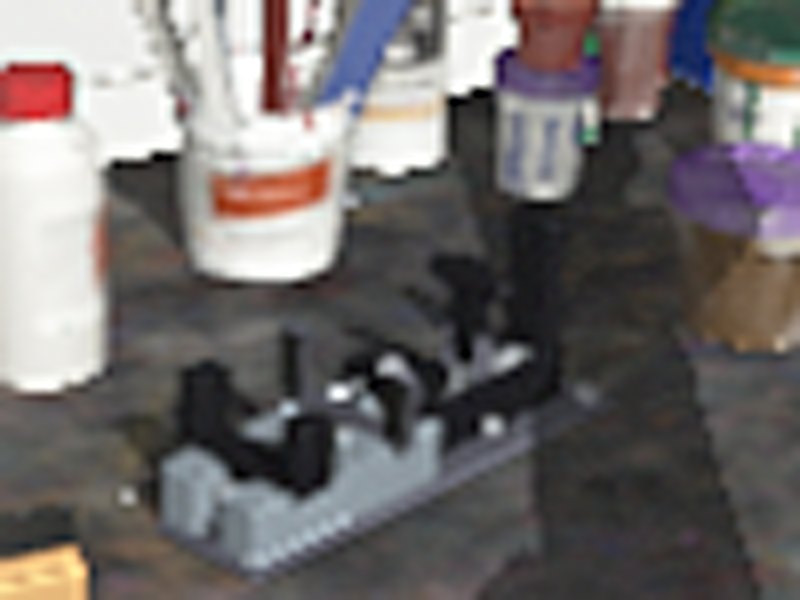

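Run:
```python
from plant import robot
from h import *
f=load('wrist0'); c=-np.array(f['R']).T@f['t']; s=robot.sense(); print('cam off',c-s['tcp_pos'], 'axis',f['R'][2])
from scipy.spatial.transform import Rotation as Ro
T=Ro.from_euler('xyz',s['tcp_rot']).as_matrix(); print('tool frame off',T.T@(c-s['tcp_pos']),'axis',T.T@np.array(f['R'][2]))
for p,y in [((.46,.12,.33),-1.37),((.46,.12,.33),1.77),((.465,.257,.1),-.05),((.465,.257,.1),3.09),((.51,.05,.1),-1.37),((.51,.05,.1),1.77)]:
    q=robot.inverse_kinematics(p,[np.pi,0,y]); print(p,y,None if q is None else np.round(q,2))
```

```text
cam off [0.07095687 0.01670979 0.13113245] axis [-0.27636716 -0.06603809 -0.95878056]
tool frame off [ 0.00056606 -0.07288637 -0.1311376 ] axis [-5.95625167e-04  2.84085617e-01  9.58798731e-01]
(0.46, 0.12, 0.33) -1.37 [ 0.63  0.19 -1.09  1.82  0.18  1.23 -1.89]
(0.46, 0.12, 0.33) 1.77 [ 0.77  0.27 -1.31  1.82  0.28  1.26  1.16]
(0.465, 0.257, 0.1) -0.05 [ 0.12  0.6  -0.94  1.97  0.62  0.89 -1.2 ]
(0.465, 0.257, 0.1) 3.09 [ 0.26  0.74 -1.18  1.96  0.82  1.02  1.78]
(0.51, 0.05, 0.1) -1.37 [ 0.35  0.47 -0.66  2.02  0.41  0.78 -1.93]
(0.51, 0.05, 0.1) 1.77 [ 0.64  0.66 -1.11  2.01  0.74  0.95  0.91]
```

Run:
```python
from plant import robot
from h import *
robot.goto((.115,-.465,.33),[np.pi,0,-1.33])
s=robot.sense();q=s['joint_pos'].copy();print(s['t'],q.round(2))
q[0]=-0.26; q[6]=1.5; robot.move_joints(q)
s=robot.sense();print(s['t'],s['tcp_pos'],s['tcp_rot'])
robot.goto((.45,.11,.31),[np.pi,0,1.77])
s=robot.sense();print(s['t'],s['joint_pos'].round(2),s['tcp_pos'],s['tcp_rot'])
f=robot.grab_frame('wrist');pickle.dump(f,open('pics/wrist1.pkl','wb'));cv2.imwrite('pics/wrist1.png',f['image'][:,:,::-1])
```

```text
1.0167 [ 1.31  0.08 -0.07  1.86  0.01  1.21 -0.1 ]
3.425 [0.46656375 0.11200119 0.32980478] [3.14110954e+00 2.12746796e-04 1.82993290e+00]
3.675 [-0.26  0.06 -0.07  1.92  0.01  1.16  1.44] [0.44932116 0.10899703 0.30942816] [-3.13958097e+00  4.65892487e-04  1.77010174e+00]
```

View pics/wrist1.png

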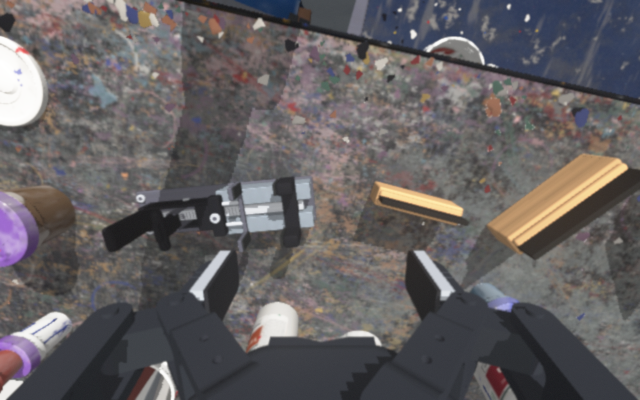

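The wrist view shows the small squeegee at (420,203) and the clamp from its handle (115,235) to the jaw end (310,205). I'll enlarge both.

Run:
```python
from h import *
f=load('wrist1')
cv2.imwrite('pics/w1_clamp.png',cv2.resize(f['image'][160:265,90:330,::-1],None,fx=3.33,fy=3.33,interpolation=cv2.INTER_CUBIC))
cv2.imwrite('pics/w1_sq.png',cv2.resize(f['image'][160:240,360:480,::-1],None,fx=6,fy=6,interpolation=cv2.INTER_CUBIC))
```

```text
(no output)
```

View pics/w1_clamp.png

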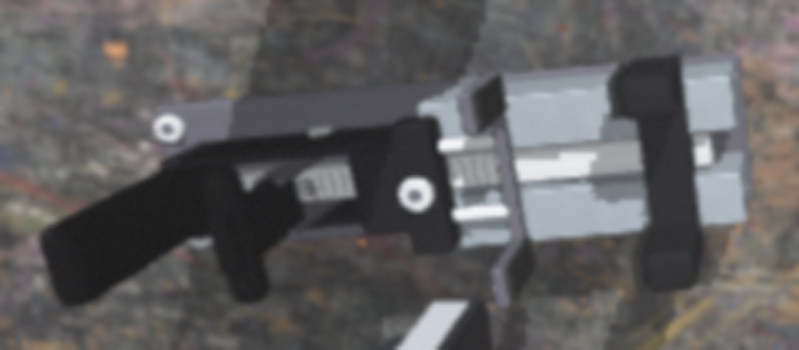

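View pics/w1_sq.png

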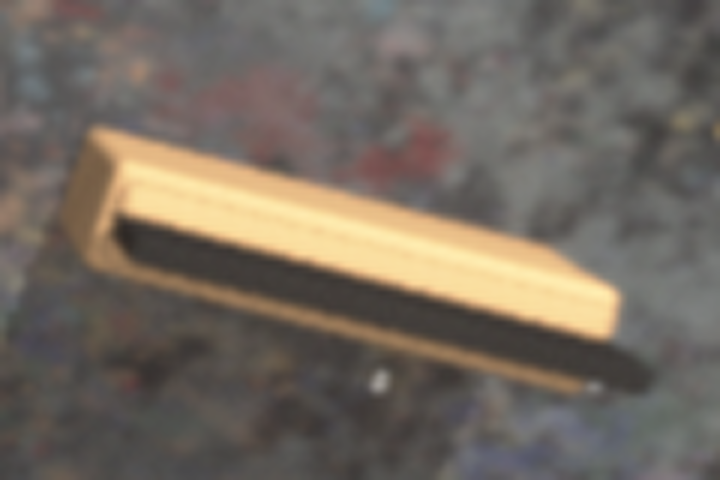

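Run:
```python
from h import *
f=load('wrist1'); P=cloud(f)
X=P.reshape(-1,3)
m=(np.abs(P[...,0]-.465)<.06)&(np.abs(P[...,1]-.257)<.09)
for z in [(-.01,.006),(.03,.039),(.043,.052),(.066,.08)]:
    mm=m&(P[...,2]>z[0])&(P[...,2]<z[1]); Y=P[mm]
    print(z,len(Y),[np.round(v,1) for v in cv2.minAreaRect((Y[:,:2]*1000).astype(np.float32))], Y[:,2].mean())
# squeegee blade mask: dark within z>.06
# clamp
m=(P[...,0]>.4)&(P[...,0]<.66)&(P[...,1]<.18)&(P[...,1]>-.25)
for z in [(.036,.048),(.075,.09),(.09,.108),(.11,.125)]:
    mm=(m&(P[...,2]>z[0])&(P[...,2]<z[1])).astype(np.uint8)
    q,l,st,ce=cv2.connectedComponentsWithStats(mm)
    for i in range(1,q):
        if st[i,4]>25:
            Y=P[l==i]; print(z,st[i,4],ce[i].round(),[np.round(v,1) for v in cv2.minAreaRect((Y[:,:2]*1000).astype(np.float32))],Y[:,2].mean().round(4))
m2=(P[200:215,150:170]); print(np.std(P[20:60,250:300,2]),np.mean(P[120:140,330:360,2]))
vis=cv2.applyColorMap(np.clip(P[...,2]/.125*255,0,255).astype(np.uint8),cv2.COLORMAP_JET)
cv2.imwrite('pics/w1_z.png',cv2.resize(vis[150:270,90:330],None,fx=3.33,fy=3.33,interpolation=cv2.INTER_NEAREST))
```

```text
(-0.01, 0.006) 6124 [array([465., 257.]), array([119.9, 179.9]), np.float64(0.0)] -0.0003898379146727673
(0.03, 0.039) 107 [array([458.6, 253.9]), array([ 25.9, 128.2]), np.float64(8.5)] 0.0344151497897607
(0.043, 0.052) 746 [array([471.6, 256.6]), array([126.4,  26.4]), np.float64(86.2)] 0.047460960406042495
(0.066, 0.08) 506 [array([471.8, 257.3]), array([125.6,   7.4]), np.float64(86.2)] 0.07116619214015839
(0.036, 0.048) 242 [302. 191.] [array([483.,  87.]), array([24.2, 20.4]), np.float64(16.0)] 0.0416
(0.036, 0.048) 1169 [262. 209.] [array([520.1,  33.6]), array([71.4, 56.7]), np.float64(17.0)] 0.0416
(0.036, 0.048) 110 [223. 195.] [array([513.3, -27.2]), array([17.4, 17.8]), np.float64(22.5)] 0.0418
(0.036, 0.048) 366 [165. 210.] [array([559.1, -92.4]), array([ 37.9, 102.5]), np.float64(17.6)] 0.0413
(0.036, 0.048) 237 [306. 218.] [array([519.5,  97.7]), array([35.2, 20.6]), np.float64(17.6)] 0.0414
(0.036, 0.048) 34 [183. 216.] [array([556.6, -82.7]), array([ 9.3, 11.4]), np.float64(17.1)] 0.0387
(0.036, 0.048) 66 [233. 219.] [array([546.4,  -5.6]), array([ 5.9, 23.4]), np.fl
[... 466 characters left out ...]
-131.8]), array([32.1,  7.4]), np.float64(26.7)] 0.0826
(0.075, 0.09) 114 [169. 225.] [array([555.3, -80.6]), array([25.3,  6. ]), np.float64(27.5)] 0.0816
(0.075, 0.09) 247 [289. 240.] [array([545.4,  82.1]), array([17.2, 25.7]), np.float64(19.0)] 0.0827
(0.075, 0.09) 96 [241. 244.] [array([564.8,  17.9]), array([16.6,  8.3]), np.float64(15.1)] 0.0821
(0.09, 0.108) 524 [160. 230.] [array([556.7, -83.2]), array([56.5, 13.5]), np.float64(17.3)] 0.1002
(0.09, 0.108) 269 [121. 233.] [array([ 569.8, -131.2]), array([32.1,  8.2]), np.float64(25.8)] 0.0992
(0.11, 0.125) 317 [110. 239.] [array([ 572.2, -135.7]), array([33.2, 13.9]), np.float64(15.5)] 0.1152
0.039001056644463065 0.002599771463724421
```

View pics/w1_z.png

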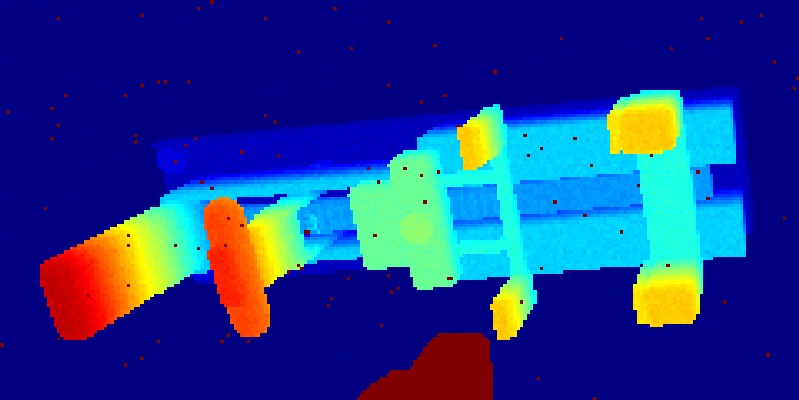

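Depth in the wrist view agrees with the given sizes:

| Measure | Value | Expected |
|---|---|---|
| Prong pairs, spacing | 73.4 and 73.9 mm | 74 mm |
| Clamp y-line | 16.8° | – |
| Trigger to handle | 54.7 mm | 54 mm |
| Jaw gap | about 50 mm, middle at (0.521, 0.035) | – |
| Squeegee | centre (0.4717, 0.257), length at 86.2° | – |

Next I'll grasp the squeegee.

Run:
```python
from plant import robot
from h import *
y=np.radians(-3.8)
robot.grip(1.0)
robot.goto((.4717,.257,.15),[np.pi,0,y])
s=robot.sense();print(s['t'],s['joint_pos'].round(2),s['tcp_pos'].round(4),s['tcp_rot'].round(3))
f=robot.grab_frame('wrist');pickle.dump(f,open('pics/wrist2.pkl','wb'));cv2.imwrite('pics/wrist2.png',f['image'][:,:,::-1])
P=cloud(f)
m=(np.abs(P[...,0]-.465)<.06)&(np.abs(P[...,1]-.257)<.09)
for z in [(.043,.052),(.066,.08)]:
    Y=P[m&(P[...,2]>z[0])&(P[...,2]<z[1])]; print(z,len(Y),[np.round(v,1) for v in cv2.minAreaRect((Y[:,:2]*1000).astype(np.float32))])
```

```text
5.7417 [-0.58  0.35  0.    1.96 -0.    0.83 -0.64] [0.472  0.2568 0.1503] [-3.141 -0.    -0.066]
(0.043, 0.052) 2671 [array([472. , 258.7]), array([127. ,  26.8]), np.float64(86.4)]
(0.066, 0.08) 1347 [array([471.4, 258. ]), array([125.8,   6.6]), np.float64(86.3)]
```

View pics/wrist2.png

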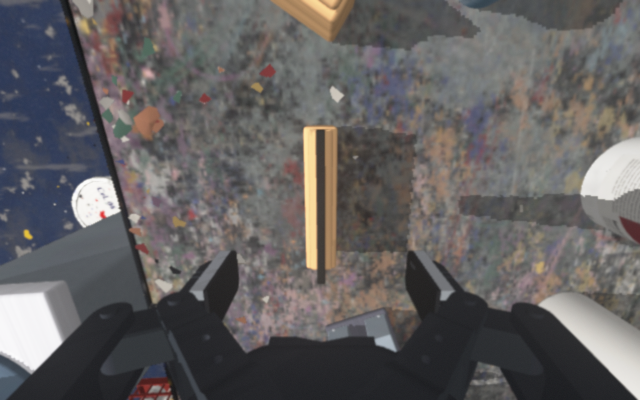

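The squeegee stands upright between the open fingers (image (320,200)), and the second measurement agrees with the first to 1.5 mm. I'll descend, grip and lift.

Run:
```python
from plant import robot
from h import *
robot.move_straight((.4717,.258,.023),vel=.12)
robot.grip(0.0,40)
s=robot.sense();print(s['t'],s['opening'],s['tcp_pos'].round(4),s['wrist_force'].round(2))
robot.move_straight((.4717,.258,.17),vel=.2)
s=robot.sense();print(s['t'],s['opening'],s['wrist_force'].round(2))
robot.goto((.521,.035,.17),[np.pi,0,np.radians(106.8)])
s=robot.sense();print(s['t'],s['opening'],s['joint_pos'].round(2),s['tcp_pos'].round(4),s['tcp_rot'].round(3),s['wrist_force'].round(2))
f=robot.grab_frame('wrist');pickle.dump(f,open('pics/wrist3.pkl','wb'));cv2.imwrite('pics/wrist3.png',f['image'][:,:,::-1])
f=robot.grab_frame('scene');pickle.dump(f,open('pics/scene3.pkl','wb'));cv2.imwrite('pics/scene3.png',cv2.resize(f['image'][120:240,300:440,::-1],None,fx=5,fy=5,interpolation=cv2.INTER_CUBIC))
```

```text
7.5667 0.3195414474287349 [0.4719 0.2581 0.0233] [-1.23 -0.3   5.05]
8.45 0.31936448428839587 [-0.54  0.05 -2.5 ]
10.3917 0.32226884475510714 [ 0.07  0.32 -0.27  1.96  0.11  0.88  1.61] [0.5209 0.0354 0.1697] [-3.141 -0.     1.864] [-0.06 -0.11 -1.81]
```

View pics/wrist3.png

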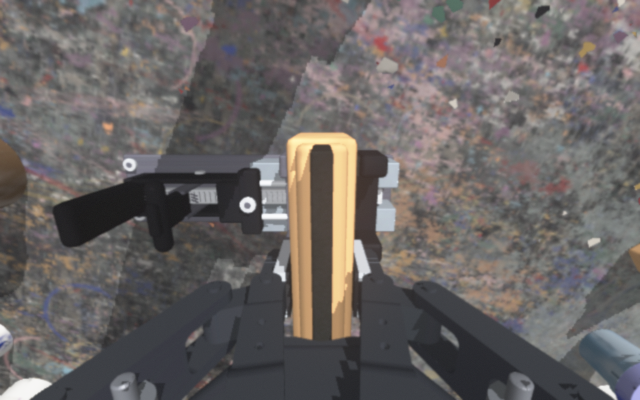

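View pics/scene3.png

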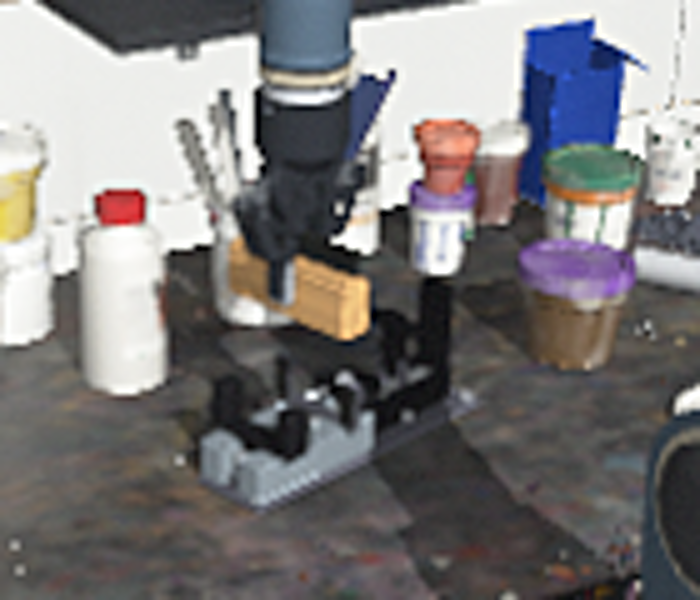

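The squeegee is held upright and parallel to the jaws. One recheck of the clamp from this closer view, then I'll lower it.

Run:
```python
from h import *
f=load('wrist3'); P=cloud(f)
x=np.array([-np.sin(np.radians(16.8)),np.cos(np.radians(16.8))]);yv=np.array([-x[1],x[0]])
def cl(p): p=np.array(p)/1000-np.array([.521,.035]); return (p@np.array([x,yv]).T*1000).round(1)
m=(P[...,0]>.4)&(P[...,0]<.66)&(P[...,1]<.18)&(P[...,1]>-.25)
for z in [(.036,.048),(.075,.09),(.09,.108),(.11,.125)]:
    mm=(m&(P[...,2]>z[0])&(P[...,2]<z[1])).astype(np.uint8)
    q,l,st,ce=cv2.connectedComponentsWithStats(mm)
    for i in range(1,q):
        if st[i,4]>60:
            Y=P[l==i]; r=cv2.minAreaRect((Y[:,:2]*1000).astype(np.float32)); print(z,st[i,4],ce[i].round(),[np.round(v,1) for v in r],'clamp-rel',cl(r[0]),Y[:,2].mean().round(4))
mm=m&(P[...,2]>.155)&(P[...,2]<.25)
hsv=cv2.cvtColor(f['image'],cv2.COLOR_RGB2HSV); w=mm&(hsv[...,1]>80)&(hsv[...,2]>90)
Y=P[w];c=((Y[:,:2]-[.521,.035])@np.array([x,yv]).T*1000);print('held wood x,y range',np.percentile(c,[.5,99.5],axis=0).round(1))
```

```text
(0.036, 0.048) 434 [268. 170.] [array([511.1, -20.5]), array([15.9, 31.8]), np.float64(16.8)] clamp-rel [-50.3  25.5] 0.0417
(0.036, 0.048) 378 [390. 176.] [array([482.6,  87.8]), array([23.7, 18.7]), np.float64(15.9)] clamp-rel [61.7 21.5] 0.0415
(0.036, 0.048) 908 [166. 186.] [array([559. , -91.8]), array([ 37.7, 105.8]), np.float64(17.5)] clamp-rel [-132.4    0.3] 0.0415
(0.036, 0.048) 69 [195. 197.] [array([556.6, -81.4]), array([9.4, 9.5]), np.float64(22.2)] clamp-rel [-121.8   -0.5] 0.0392
(0.036, 0.048) 171 [274. 210.] [array([546.7,  -5.1]), array([ 8.8, 23.3]), np.float64(5.0)] clamp-rel [-45.9 -13. ] 0.0411
(0.036, 0.048) 181 [204. 212.] [array([568. , -69.3]), array([ 8.8, 26.9]), np.float64(15.8)] clamp-rel [-113.4  -14.8] 0.041
(0.036, 0.048) 458 [385. 219.] [array([525. , 100.4]), array([24.5, 18.4]), np.float64(17.1)] clamp-rel [ 61.5 -22.7] 0.0414
(0.036, 0.048) 263 [274. 225.] [array([561.2,  -1.6]), array([11.3, 23.9]), np.float64(16.5)] clamp-rel [-46.7 -27.9] 0.0417
(0.075, 0.09) 180 [283. 165.] [array([494.8,  -4.7]), array([17.3,  5.7]), np.float64(15.2)] clamp-
[... 278 characters left out ...]
75, 0.09) 273 [173. 209.] [array([555.9, -80.9]), array([25.7,  4.8]), np.float64(24.4)] clamp-rel [-1.21e+02  1.00e-01] 0.0817
(0.075, 0.09) 235 [373. 247.] [array([539.9,  86.8]), array([22.6, 11.7]), np.float64(66.3)] clamp-rel [ 44.2 -33. ] 0.0822
(0.09, 0.108) 1511 [158. 216.] [array([556.7, -83.3]), array([56.6, 13.7]), np.float64(17.5)] clamp-rel [-1.236e+02  1.000e-01] 0.1004
(0.09, 0.108) 860 [ 91. 215.] [array([ 570., -131.]), array([32.7,  8.6]), np.float64(27.6)] clamp-rel [-173.     1.1] 0.0992
(0.11, 0.125) 1081 [ 68. 224.] [array([ 572.4, -135.3]), array([33.3, 14.7]), np.float64(15.7)] clamp-rel [-1.779e+02  1.000e-01] 0.1152
held wood x,y range [[-14.  -25.6]
 [ 13.5  64.8]]
```

Run:
```python
from plant import robot
from h import *
robot.move_straight((.521,.035,.072),vel=.12)
print(robot.sense()['wrist_force'].round(2))
c=robot.move_straight((.521,.035,.0635),vel=.02,contact_N=4)
s=robot.sense();print(c,s['t'],s['tcp_pos'].round(4),s['wrist_force'].round(2))
robot.grip(0.52)
s=robot.sense();print(s['t'],s['opening'],s['wrist_force'].round(2))
robot.move_straight((.521,.035,.19),vel=.15)
s=robot.sense();print(s['t'],s['joint_pos'].round(2))
f=robot.grab_frame('wrist');pickle.dump(f,open('pics/wrist4.pkl','wb'));cv2.imwrite('pics/wrist4.png',f['image'][:,:,::-1])
P=cloud(f)
x=np.array([-np.sin(np.radians(16.8)),np.cos(np.radians(16.8))]);yv=np.array([-x[1],x[0]])
m=(P[...,0]>.4)&(P[...,0]<.66)&(P[...,1]<.18)&(P[...,1]>-.25)&(P[...,2]>.108)&(P[...,2]<.12)&(P[...,1]>-.02)
Y=P[m];r=cv2.minAreaRect((Y[:,:2]*1000).astype(np.float32));print(r,Y[:,2].mean(),((np.array(r[0])/1000-[.521,.035])@np.array([x,yv]).T*1000))
```

```text
[-0.77 -0.72 -2.  ]
True 11.8583 [0.5214 0.035  0.0653] [-0.08 -0.3   3.35]
12.1667 0.5227284710616169 [ 0.23  0.54 -0.41]
13.15 [ 0.08  0.29 -0.27  1.94  0.1   0.92  1.62]
((522.02392578125, 34.06359100341797), (125.61030578613281, 6.474696159362793), 16.92852783203125) 0.11358876025441841 [-1.1923897  -0.70957214]
```

View pics/wrist4.png

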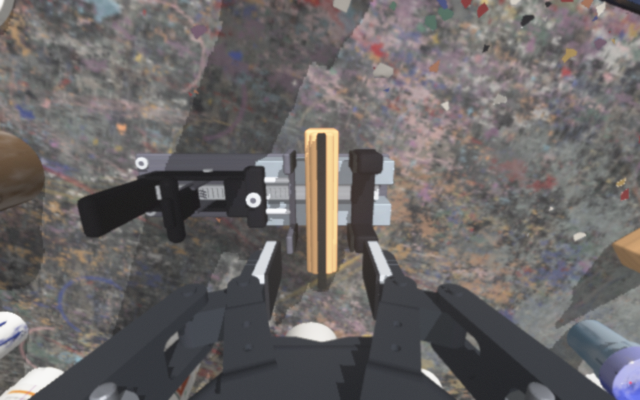

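The squeegee is released and upright. Its blade top reads z 0.114 and it sits within about 1 mm of the jaw middle. Now the trigger: fingers shut, turned 90° so they are slim along the bar, standing between the trigger and the near jaw.

```bash
cat >> h.py <<'E'
A=np.radians(16.8)
cx=np.array([-np.sin(A),np.cos(A)]);cy=np.array([-cx[1],cx[0]]);C0=np.array([.521,.035])
def W(rx,z,ry=0.): return tuple(C0+rx/1000*cx+ry/1000*cy)+(z,)
def rel(p): return ((np.array(p)[:2]-C0)@np.array([cx,cy]).T*1000).round(1)
def fx(s): return float(np.dot(s['wrist_force'][:2],cx))
E
python3 - <<'E'
from plant import robot
from h import *
robot.grip(0.0)
robot.goto(W(-97,.19),[np.pi,0,A])
s=robot.sense();print(s['t'],s['joint_pos'].round(2),rel(s['tcp_pos']),s['opening'])
robot.move_straight(W(-97,.083),vel=.12)
robot.sleep(.15)
s=robot.sense();print(s['t'],rel(s['tcp_pos']),s['tcp_pos'][2],s['wrist_force'].round(2),fx(s))
f=robot.grab_frame('wrist');pickle.dump(f,open('pics/wrist5.pkl','wb'));cv2.imwrite('pics/wrist5.png',f['image'][:,:,::-1])
f=robot.grab_frame('scene');cv2.imwrite('pics/scene5.png',cv2.resize(f['image'][120:240,300:440,::-1],None,fx=5,fy=5,interpolation=cv2.INTER_CUBIC))
E
```

```text
14.8583 [-0.02  0.32  0.06  1.89 -0.02  0.93  0.35] [-96.5  -0.1] 0.002371982204143929
16.05 [-97.2  -0.6] 0.08383590315957443 [-0.29 -0.18 -1.86] -0.08518520041712575
```

View pics/wrist5.png

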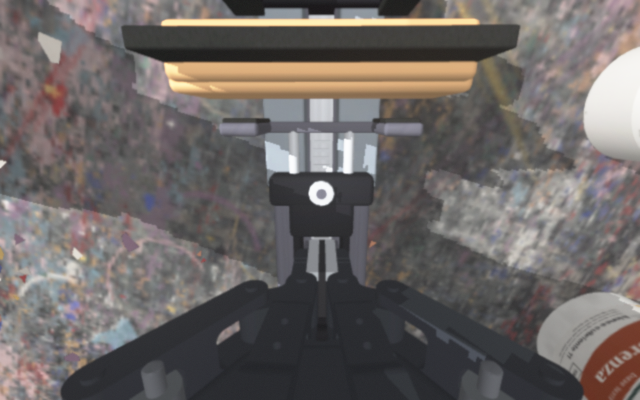

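View pics/scene5.png

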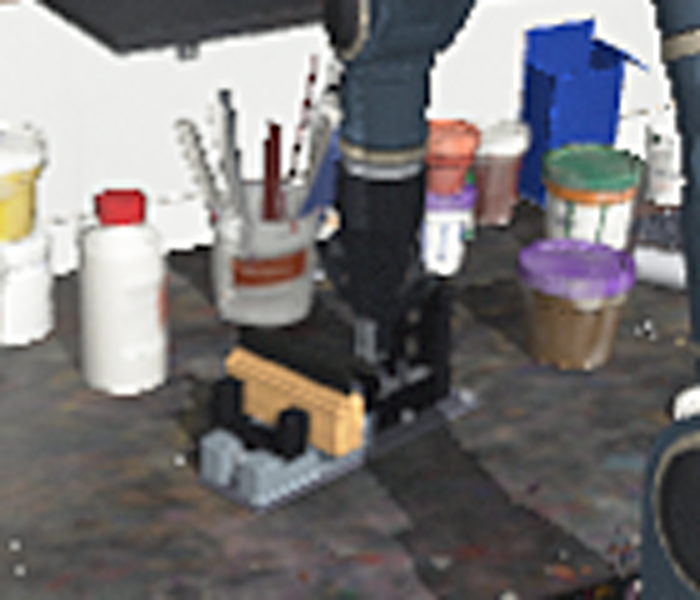

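Run:
```python
from plant import robot
from h import *
b=fx(robot.sense())
c=robot.move_straight(W(-115,.083),vel=.03,contact_N=2.0)
s=robot.sense();print(c,s['t'],rel(s['tcp_pos']),fx(s)-b)
for r in (-115,-125,-133,-138):
    c=robot.move_straight(W(r,.083),vel=.06,contact_N=12)
    s=robot.sense();print(c,s['t'],rel(s['tcp_pos']),s['wrist_force'].round(2),fx(s)-b)
    if c: break
f=robot.grab_frame('side');pickle.dump(f,open('pics/side6.pkl','wb'))
robot.move_straight(W(-100,.083),vel=.12)
s=robot.sense();print(s['t'],rel(s['tcp_pos']),fx(s)-b)
f=robot.grab_frame('wrist');pickle.dump(f,open('pics/wrist6.pkl','wb'));cv2.imwrite('pics/wrist6.png',f['image'][:,:,::-1])
```

```text
True 16.5833 [-107.7    0. ] 2.7131043698102313
False 16.8667 [-114.4    0. ] [-0.69  2.1   0.98] 2.7272208038785295
False 17.1833 [-124.     0.2] [-0.79  4.49 -0.25] 5.048932252755735
False 17.4667 [-131.8    0.5] [-1.56  6.31 -1.3 ] 7.016452636041779
False 17.7167 [-136.5    0.6] [-2.22  4.86 -0.52] 5.809059868804104
18.2333 [-101.2   -0.3] 0.06975312282997409
```

View pics/wrist6.png

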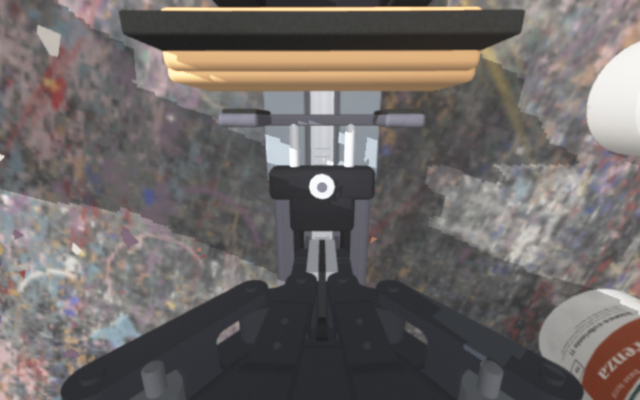

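```bash
cat >> h.py <<'E'
def meas(f):
    P=cloud(f); q=(P[...,:2]-C0)@np.array([cx,cy]).T*1000; z=P[...,2]; o={}
    m=(np.abs(np.abs(q[...,1])-37)<7)&(z>.081)&(z<.088)
    n=m&(q[...,0]>-50)&(q[...,0]<-16.5); o['near']=np.percentile(q[...,0][n],[2,50,98]).round(1) if n.sum()>20 else None
    b=(z>.109)&(z<.118)&(np.abs(q[...,1])<63)&(np.abs(q[...,0])<60); o['blade']=(q[...,0][b].mean().round(1),b.sum()) if b.sum()>20 else None
    s=m&(q[...,0]>4)&(q[...,0]<60); o['slide']=np.percentile(q[...,0][s],[2,98]).round(1) if s.sum()>20 else None
    return o
def squeeze(robot,end,N,vel=.06,back=-98):
    s=robot.sense(); b=fx(s); robot.move_straight(W(-104,.083),vel=.08)
    c=robot.move_straight(W(end,.083),vel=vel,contact_N=N)
    s=robot.sense();print('sq',c,round(s['t'],2),rel(s['tcp_pos']),s['wrist_force'].round(1),'F',round(fx(s)-b,2))
    robot.move_straight(W(back,.083),vel=.12)
    f=robot.grab_frame('wrist'); print(meas(f)); return c,fx(s)-b,f
E
python3 - <<'E'
from h import *
for n in ('wrist4','wrist5','wrist6'): print(n,meas(load(n)))
from plant import robot
for i in range(2):
    c,F,f=squeeze(robot,-140.5,11)
    if c or F>9: break
pickle.dump(f,open('pics/wrist7.pkl','wb'));cv2.imwrite('pics/wrist7.png',f['image'][:,:,::-1])
E
```

```text
wrist4 {'near': array([-33. , -29.3, -25.5]), 'blade': (np.float64(-1.0), np.int64(1352)), 'slide': array([ 9.7, 49.5])}
wrist5 {'near': array([-32.8, -29.3, -25.4]), 'blade': (np.float64(-1.2), np.int64(10828)), 'slide': array([10.2, 12.9])}
wrist6 {'near': array([-33.2, -29.4, -25.5]), 'blade': (np.float64(-1.3), np.int64(11469)), 'slide': array([11.4, 16.1])}
sq False 19.29 [-137.9    0.6] [-1.5  5.2 -1.4] F 6.96
{'near': array([-32.8, -26.8, -18.7]), 'blade': (np.float64(-9.0), np.int64(9877)), 'slide': array([ 4.3, 17.1])}
sq True 20.61 [-129.3    0.3] [-2.1  4.8  7. ] F 4.8
{'near': array([-34.2, -28.5, -22.7]), 'blade': (np.float64(-12.9), np.int64(9304)), 'slide': array([ 4.4, 17.8])}
```

View pics/wrist7.png

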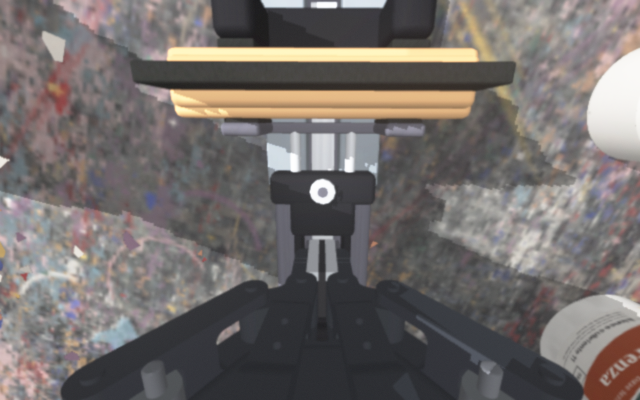

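The squeegee has now been pushed against the near jaw (image: wood edge at y≈118, prongs at y≈128). That last stop came from an upward force of 7 N rather than the trigger load, so I'll go 4 mm higher and log finely.

Run:
```python
from plant import robot
from h import *
robot.move_straight(W(-98,.088),vel=.1); robot.sleep(.2)
s=robot.sense();b=fx(s);b0=s['wrist_force'];print(s['t'],s['wrist_force'].round(2))
for r in range(-106,-141,-5):
    c=robot.move_straight(W(r,.088),vel=.08,contact_N=10)
    s=robot.sense();print(c,round(s['t'],2),rel(s['tcp_pos']),s['tcp_pos'][2].round(4),(s['wrist_force']-b0).round(1),'F',round(fx(s)-b,2))
    if fx(s)-b>15 : break
robot.move_straight(W(-98,.088),vel=.12)
f=robot.grab_frame('wrist'); print(meas(f)); 
pickle.dump(f,open('pics/wrist8.pkl','wb'))
```

```text
21.5167 [-0.24  0.12 -0.45]
False 21.77 [-106.2   -0. ] 0.0879 [ 0.5 -0.1  0.5] F -0.2
False 22.02 [-110.4   -0. ] 0.088 [-0.7  3.1  1.9] F 3.15
False 22.27 [-115.1   -0. ] 0.088 [-1.5  3.9  2.5] F 4.13
False 22.52 [-119.6    0. ] 0.0878 [-2.4  5.8  1.7] F 6.3
False 22.77 [-123.5    0. ] 0.0874 [-1.4  7.5  1.3] F 7.56
False 23.02 [-1.272e+02  1.000e-01] 0.087 [-0.8  8.8 -0.1] F 8.63
False 23.27 [-130.8    0.2] 0.0866 [-1.3 11.2 -2.2] F 11.07
{'near': array([-39. , -33.4, -27.5]), 'blade': (np.float64(-17.5), np.int64(7919)), 'slide': array([ 4.3, 18.7])}
```

Run:
```python
from plant import robot
from h import *
robot.sleep(.2)
s=robot.sense();b=fx(s);b0=s['wrist_force'];print(s['t'],s['wrist_force'].round(2))
for r in [-106,-112,-118,-122,-126,-129,-132,-134,-136,-138,-140,-142]:
    robot.move_straight(W(r,.088),vel=.06,contact_N=12)
    s=robot.sense();print(round(s['t'],2),rel(s['tcp_pos']),s['tcp_pos'][2].round(4),(s['wrist_force']-b0).round(1),'F',round(fx(s)-b,2))
    if fx(s)-b>14.3 : break
robot.sleep(.1);s=robot.sense();print('hold F',fx(s)-b)
print(meas(robot.grab_frame('wrist')))
robot.move_straight(W(-98,.088),vel=.1)
f=robot.grab_frame('wrist'); print(meas(f)); 
pickle.dump(f,open('pics/wrist9.pkl','wb'));cv2.imwrite('pics/wrist9.png',f['image'][:,:,::-1])
```

```text
23.9833 [-0.29 -0.92 -0.56]
24.27 [-106.2   -0. ] 0.0879 [0.7 1.3 0.7] F 0.99
24.52 [-110.6   -0. ] 0.0881 [-2.4  6.4  4.3] F 6.79
24.77 [-115.7   -0. ] 0.0881 [-2.   8.1  4. ] F 8.29
25.02 [-118.9   -0. ] 0.0879 [-3.2  8.6  4.2] F 9.14
25.27 [-122.1   -0. ] 0.0877 [-2.6  9.2  3.7] F 9.51
25.52 [-124.1    0. ] 0.0875 [-2.7 11.   0.9] F 11.35
25.77 [-126.2    0. ] 0.0872 [-3.5 13.   1.4] F 13.42
26.02 [-127.4    0. ] 0.087 [-2.9 14.2  1.1] F 14.47
hold F 13.711403108948682
{'near': array([-44.5, -38.1, -32.6]), 'blade': (np.float64(-23.3), np.int64(10341)), 'slide': None}
{'near': array([-38.8, -33.3, -27.4]), 'blade': (np.float64(-17.5), np.int64(7927)), 'slide': array([ 4.3, 18.8])}
```

View pics/wrist9.png

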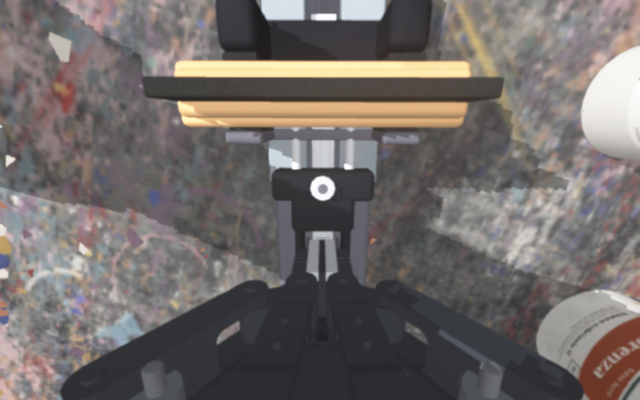

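The jaw fell back to the same tooth (about 6 mm deflection, roughly 9–10 N), so that squeeze just missed the next one. I'll squeeze a little further, up to about 15.8 N.

Run:
```python
from plant import robot
from h import *
robot.sleep(.2)
s=robot.sense();b=fx(s);b0=s['wrist_force'];print(s['t'],s['wrist_force'].round(2))
for r in [-112,-120,-125,-128,-130,-132,-134,-136,-138,-140,-142]:
    robot.move_straight(W(r,.088),vel=.06,contact_N=14)
    s=robot.sense();print(round(s['t'],2),rel(s['tcp_pos']),s['tcp_pos'][2].round(4),(s['wrist_force']-b0).round(1),'F',round(fx(s)-b,2))
    if fx(s)-b>15.6 : break
robot.sleep(.1);s=robot.sense();print('hold F',fx(s)-b,rel(s['tcp_pos']))
print(meas(robot.grab_frame('wrist')))
robot.move_straight(W(-98,.088),vel=.1)
f=robot.grab_frame('wrist'); print(meas(f)); 
pickle.dump(f,open('pics/wrist10.pkl','wb'));cv2.imwrite('pics/wrist10.png',f['image'][:,:,::-1])
```

```text
26.925 [-0.16 -0.39 -0.26]
27.31 [-1.111e+02 -1.000e-01] 0.088 [-1.4  6.   3. ] F 6.13
27.59 [-1.179e+02 -1.000e-01] 0.088 [-2.4  6.7  2.6] F 7.13
27.84 [-1.219e+02 -1.000e-01] 0.0877 [-3.5  7.9  1.6] F 8.61
28.09 [-1.237e+02 -1.000e-01] 0.0875 [-3.4 10.5  3. ] F 11.01
28.34 [-1.249e+02 -1.000e-01] 0.0873 [-2.4 11.5  1.8] F 11.67
28.59 [-126.2   -0. ] 0.0871 [-3.  12.5  0.8] F 12.85
28.84 [-1.276e+02 -1.000e-01] 0.0869 [-3.2 12.5  1.2] F 12.88
29.09 [-1.29e+02 -1.00e-01] 0.0867 [-2.7 14.  -0.2] F 14.18
29.34 [-130.3   -0. ] 0.0864 [-3.5 15.6 -1.3] F 15.92
hold F 15.558661246361977 [-130.3   -0. ]
{'near': array([-45.5, -39. , -33.7]), 'blade': (np.float64(-25.4), np.int64(7802)), 'slide': None}
{'near': array([-43.4, -37.9, -32. ]), 'blade': (np.float64(-22.0), np.int64(7420)), 'slide': array([ 4.3, 17.1])}
```

One more tooth held. The squeegee is at −22.0 mm, about 10.5 mm of jaw deflection, which is roughly 17 N. I'll lift clear and do a final check.

Run:
```python
from plant import robot
from h import *
robot.move_straight(W(-98,.2),vel=.15)
robot.goto(W(-60,.26,60),[np.pi,0,np.radians(106.8)])
s=robot.sense();print(s['t'],s['wrist_force'].round(2))
f=robot.grab_frame('wrist');pickle.dump(f,open('pics/wrist11.pkl','wb'));cv2.imwrite('pics/wrist11.png',f['image'][:,:,::-1])
print(meas(f))
P=cloud(f); q=(P[...,:2]-C0)@np.array([cx,cy]).T*1000; z=P[...,2]
m=(z>.09)&(z<.108)&(np.abs(q[...,1])<35)&(q[...,0]<-95)&(q[...,0]>-160); print('trigger x',np.percentile(q[...,0][m],[2,50,98]).round(1))
m=(z>.081)&(z<.088)&(np.abs(np.abs(q[...,1])-37)<8); h,e=np.histogram(q[...,0][m],np.arange(-60,70,3)); print([(int(a),int(c)) for a,c in zip(e,h) if c])
f=robot.grab_frame('scene');cv2.imwrite('pics/scene11.png',cv2.resize(f['image'][120:280,180:440,::-1],None,fx=3,fy=3,interpolation=cv2.INTER_CUBIC))
```

```text
32.3083 [ 0.4   0.19 -0.83]
{'near': array([-43.4, -37.6, -32.1]), 'blade': (np.float64(-22.4), np.int64(622)), 'slide': array([ 4.2, 17.1])}
trigger x [-131.  -123.5 -118.3]
[(-45, 28), (-42, 25), (-39, 32), (-36, 39), (-33, 14), (-12, 50), (-9, 44), (-6, 45), (-3, 75), (0, 64), (3, 70), (6, 65), (9, 72), (12, 66), (15, 39)]
```

View pics/wrist11.png

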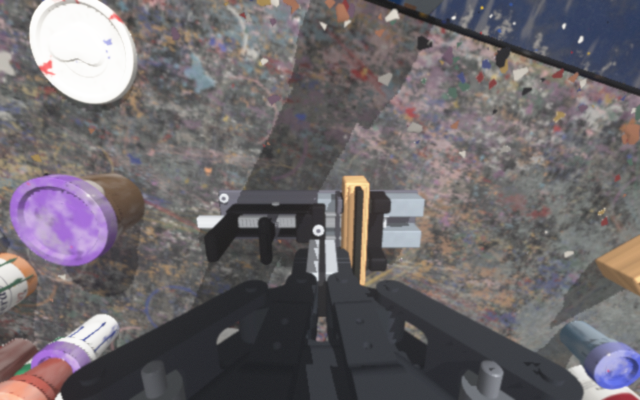

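View pics/scene11.png

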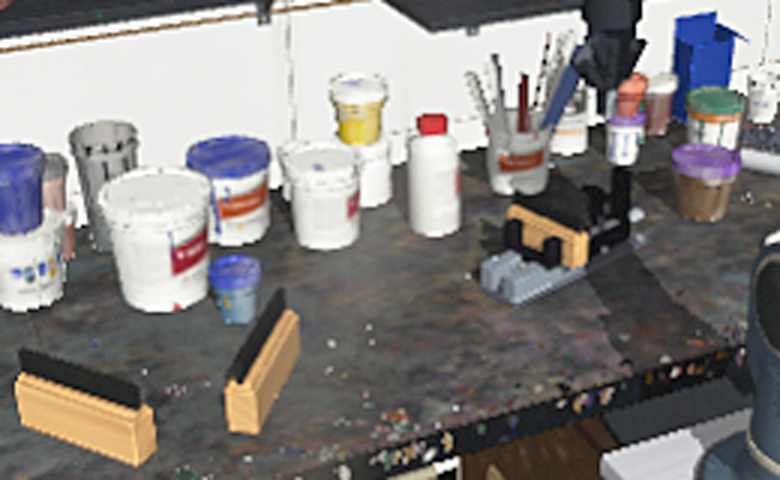

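Run:
```python
from plant import robot
robot.close_job(); print(robot.sense()['t'])
```

```text
the job is handed in; nothing more can be done
the job is handed in; nothing more can be done
```

The smallest squeegee (measured about 126 mm long; the other two are at least 174 mm) now stands blade up in the clamp, held at an estimated 17 N. I placed it within about 1 mm of the middle between the jaws and let go. Then I squeezed the trigger six times with shut fingers, and handed in with the clock a little past 32 s.

**Last checks**
- **Hold force:** the back edge of the near jaw and the squeegee have both moved about 10.6 mm from first contact, which is about 17 N. The peak trigger force was 15.9 N, or about 22–24 N at the jaws, well below the 36 N crush limit.
- **Trigger:** it is back at its rest position, −123.5 mm in my frame, the same as before the squeezes.
- **Surroundings:** the robot is clear of everything, and nothing else looks disturbed in the last picture.

**What failed or disagreed**
- **Third squeeze:** an upward force of 7 N stopped it early, so I worked 4 mm higher after that.
- **Fifth squeeze:** it reached about 14 N at the trigger but fell back to its old tooth, so I did a sixth.
- **Jaw readings:** the front edge and middle of the near jaw showed only 7–8 mm of movement (about 11–13 N). I think the wood beside the jaw spoils those two readings; they would still be inside the 10–28 N range.

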